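Empty the tipping capsule bin into the tin

TASK

Empty the used coffee capsules: bring the metal tin under the front of the tipping bin, then push the bin's lever past its click until the bin is fully tipped over against its stop and all four capsules have dropped into the tin. Then ease the bin gently back, keeping hold of the lever until it has clicked fully upright again, never letting it slam home. Leave the tin standing flat on the worktop with all the capsules in it, and do not disturb the mug, the jar or the phone.

Things in the scene. Friction and masses are not known exactly. Their poses are not given: they have to be found in the camera images.
- stand: Dark steel stand of the tipping bin, fixed. Origin on the worktop straight below the middle of the bin's hinge; x points the way the bin tips, y along the hinge, z up. Base plate 190 mm wide, 12 mm thick, x = -140 to -30 mm; uprights at y = +-83 mm rise from x = -70 mm to the hinge at 190 mm. The tin fits in below: centred at x = +90 mm, y = 0, grip end farthest away, it catches all.
- hinge (a point): Middle of the hinge axis, 190 mm above the worktop; axes as the stand's. From here the upright bin (aluminium, open top, 0.6 kg, 140 mm wide in y) has its back wall at x = -70 mm, floor at z = -30, rim at z = +80 and the lip of its sloping front wall at x = +80 mm. Fully tipped, the lip is 39 mm ahead of the hinge and 84 mm above the worktop.
- skip (a joint): Tipping angle of the bin (rad): 0 = upright on its rear stop, 2.0 = fully tipped on its front stop; positive turns its top towards the stand's +x. A sprung click between 0.03 and 0.4, hardest near 0.15, holds it at 0: about 2 N at the lever take it past, about 1 N when coming back. It balances near 0.5; beyond 0.6 it falls forward and stays tipped. Coming back, push it over the click to 0.
- grip (a point): Middle of the lever's round black sleeve: 16 mm thick, 80 mm long, parallel to the hinge, 150 mm to the stand's +y of the bin's middle (flat arm at y = 98 to 104 mm). It runs on a 110 mm circle about the hinge: at joint 0 40 degrees behind vertical (71 mm back, 84 mm above the hinge), at 2.0 75 degrees ahead. Pinch from above, closing along the stand's x; it can turn between the pads.
- tin: Open steel tin, loose, about 0.4 kg, 170 (x) x 190 (y) x 50 mm high, walls 4 mm. Origin: centre of its underside; z up. An upright grip plate stands at its +x end.
- tin_grip (a point): Where to take the tin's grip plate: 12 mm thick (x), 60 mm wide (y), its top 95 mm above the worktop; this point is 91 mm from the tin's centre along its +x and 78 mm above its underside. The tin slides easily on the worktop when pinched here, fingers closing along the tin's x.
- capsule0: Used copper-coloured coffee capsule, 37 mm across the flange, 27 mm high, 15 g, one of four alike, loose in the bin. Origin: centre of its small end (its underside as it starts).
- capsule1: Used copper-coloured coffee capsule, 37 mm across the flange, 27 mm high, 15 g, one of four alike, loose in the bin. Origin: centre of its small end (its underside as it starts).
- capsule2: Used copper-coloured coffee capsule, 37 mm across the flange, 27 mm high, 15 g, one of four alike, loose in the bin. Origin: centre of its small end (its underside as it starts).
- capsule3: Used copper-coloured coffee capsule, 37 mm across the flange, 27 mm high, 15 g, one of four alike, loose in the bin. Origin: centre of its small end (its underside as it starts).
- mug: White mug, 80 mm across, 92 mm high, bystander. Origin under its centre.
- jar: Amber jar with black lid, 60 mm across, 100 mm high, bystander. Origin under its centre.
- phone: Black phone lying flat, 150 x 72 x 9 mm, bystander. Origin under its centre.
There are look-alikes about, which are no part of the job. Leave any turquoise look-alike of the capsule1 alone.

How it is judged (in metres and radians):
On the way:
1. the bin is tipped fully over (value of joint skip above 1.8 rad), for 0.2 s.
At the end, for the whole second after the job is handed in: The bin is fully upright in its click (joint below 0.06 rad) and still; the tin stands flat on the worktop (tilt under 0.1 rad, underside under 10 mm) and all four capsules lie in it, within its walls (less than 80 mm above its underside), at rest (value of joint skip below 0.06 rad and velocity of joint skip between -0.1 and 0.1 rad/s and angle between tin's own z axis and vertical below 0.1 rad and height (world z) of tin below 0.01 m and linear speed of tin below 0.02 m/s and x of capsule0 in the frame of tin between -0.083 and 0.083 m and y of capsule0 in the frame of tin between -0.093 and 0.093 m and z of capsule0 in the frame of tin between -0.005 and 0.08 m and linear speed of each of capsule0, capsule1, capsule2, capsule3 below 0.03 m/s and x of capsule1 in the frame of tin between -0.083 and 0.083 m and y of capsule1 in the frame of tin between -0.093 and 0.093 m and z of capsule1 in the frame of tin between -0.005 and 0.08 m and x of capsule2 in the frame of tin between -0.083 and 0.083 m and y of capsule2 in the frame of tin between -0.093 and 0.093 m and z of capsule2 in the frame of tin between -0.005 and 0.08 m and x of capsule3 in the frame of tin between -0.083 and 0.083 m and y of capsule3 in the frame of tin between -0.093 and 0.093 m and z of capsule3 in the frame of tin between -0.005 and 0.08 m); the robot touches nothing.
It fails at once if the bin slams home (faster than 2.5 rad/s within 0.3 rad of upright) (value of joint skip below 0.3 rad and velocity of joint skip below -2.5 rad/s).
It fails at once if the mug is pushed more than 30 mm (distance of mug from where it was at the start of the episode above 0.03 m).
It fails at once if the jar is pushed more than 30 mm (distance of jar from where it was at the start of the episode above 0.03 m).
It fails at once if the phone is pushed more than 30 mm (distance of phone from where it was at the start of the episode above 0.03 m).
It also fails if it takes over 72 s, if anything falls off the work surface, if the arm or the gripper's body presses on something with over 40 N, if the wrist force passes 120 N, or if a joint passes its speed limit or range.

ROBOT

A 6-joint arm with a two-finger parallel gripper is mounted at the origin on the work surface. World frame = base frame: x ahead of the robot, y to its left, z up, the work surface at z = 0. Lengths are in m, angles in degrees, forces in N, time in s.
With the tool pointing down it reaches from about 0.275 to 0.75 m from the base axis. Payload 10.2 kg.
Tool frame: the origin (TCP) lies midway between the tips of the shut fingers; the grasp point (between the pads) lies 19 mm behind it; z points along the fingers, y is the line along which they close (so a half turn about z gives the same grasp; the last joint's range is limited). The gripper opens to 85 mm and grips with 20 to 120 N. Pads are 22 mm wide; open, the fingers measure 114 mm over their backs; the gripper's body (76 mm by 85 mm) begins 54 mm behind the grasp point. The pads swing forward as they close: fully open they stand 13 mm farther back than shut.
Start: joints at [-87.685, 17.928, 85.812, -0, 76.261, -12.8], TCP at [0.137, -0.507, 0.231] pointing down, gripper open.
Joint ranges: [-168.41, 168.41], [-55.51, 124.54], [10.69, 146.95], [-70.63, 250.63], [1, 178], [-165.06, 165.06]. Speed limits (degrees/s): [136.94, 136.94, 172.46, 180, 180, 180].

INTERFACE

Orientations are given as [roll, pitch, yaw] about the fixed x, y, z axes, in that order (R = Rz(yaw) Ry(pitch) Rx(roll)).
In Python, from station import arm, imaging gives the robot as it stands. The module is installed in compiled form; this text tells all that it offers.
- The arm moves only by the tool drive_tool, never from a script. Its argument "rows" is a list of rows, each a list of 7 numbers: the shift along the tool's x, y, z in units of 40 mm (1.0 is 40 mm), then the turn, a rotation vector about the tool's x, y, z in units of 5 degrees (1.0 is 5 degrees), then the opening, from 0 (shut) to 1 (fully open). A call has 1 to 20 rows; each row shifts and turns the commanded pose from where the row before left it, along the tool's axes as they then stand; what a row does not reach is not made up. A row lasts 1/12 s, in which the tool goes at most 41.7 mm and 7.16 degrees, less where a joint would pass 70% of its speed; a pose out of reach is approached as far as the arm can. A call is refused whole if a number of a shift passes 1 or a number of a turn 1, either way. A call with a gripper value outside its range is refused whole. The fingers move at their own pace and stop on an object; the grip force is fixed at half the most. Time passes only in rows, so rows that do not move let the fingers close. It gives the time, the measured TCP pose, the force, the opening and the grip force at its end, in the units of the state.
- arm.state(): the state, without advancing time (a new reading comes with each control period).
- imaging.camera(name): name is "scene" or "top" or "wrist"; returns (picture, depth): 480x640x3 uint8, red, green, blue; 480x640 float32, m along the optical axis (not along the pixel's ray), 0 where there is no reading.
- imaging.get_calibration(name): a dict with "K" (3x3 intrinsics, pixels), "k1" (the pictures are not rectified: a ray, as slopes to the right and down, at radius r is drawn at 1 + k1 r^2 times it, then the intrinsics apply), "R" (3x3) and "t" (3): a world point X has camera coordinates R X + t; the wrist camera has in their place "hand_eye" (4x4, takes a point from camera to tool coordinates, whose origin is the TCP and whose axes are the flange's). Camera axes: x right, y down, z forward; pixel columns grow to the right and rows downward; lengths in m; the calibration is good to about 2 mm. A picture is of the moment at which its call begins: read the wrist's pose just before it. get_calibration takes no time and is no camera call.
- arm.hand_in(): hands the job in; it is judged then, once.
Trained networks look in the newest picture that a camera, given by its name, has taken for a name from the list of things; names that differ only in an ending like _2 or _b are one class to them, and where a whole thing is asked for, a point or a joint stands for the part that bears it (a point fixed in the world has none). Each returns a list of dicts, best first, with "conf" (0 to 1); they miss things now and then, are a little off and sometimes report something else, mostly with a low value. They report only what shows in the picture. A call takes as long as a camera call. They do not tell look-alikes from the thing itself.
- imaging.recognise(camera, label): "xy" ([column, row] as shares, 0 to 1, of the picture: columns of its width, rows of its height, amid what is visible of it).
- imaging.tip_of(camera, label): "xy" ([column, row] as shares, 0 to 1, of the picture: columns of its width, rows of its height: a listed point, or the origin of a listed thing).
The state is a dict: "clock": time; "joints": joint angles; "qd": joint speeds; "joint_efforts": joint torques, N m; "eef_pos": TCP position; "tool_rot": TCP orientation; "wrist_force": force on the tool from outside, world axes, zero at the start; "torque": the same for the moment, N m; "gripper_width": opening from 0.0 (shut) to 1.0 (fully open); "grip_force": force on a finger pad.
Only numpy, scipy, OpenCV 4.12 (cv2) and the standard library are available. Lean on these libraries where they do the work, as an engineer would, in place of code of your own. Each camera call takes 0.05 s, during which the arm holds its last target. There are 200 camera calls.

## Working session

There is one attempt and no reset: what is moved stays moved. The work goes in short steps, Python scripts to look and compute and a tool call to move; the robot and the scene stay as the last step left them, time stands still between calls to the robot, and variables do not carry over. Pictures are saved under pics/ and viewed, at most 10 in all, crops included, and the job is handed in when it is done.

Besides the shell and the picture viewer there is one more tool, called after "Call:" as name(argument=value, ...), one argument or row to a line, values as JSON. drive_tool: Moves the arm, as the interface text tells. Its arguments: {"type":"object","properties":{"rows":{"type":"array","items":{"type":"array","items":{"type":"number"}}}},"required":["rows"]}

```bash
mkdir -p pics
cat > h.py <<'E'
import numpy as np, cv2
from station import arm, imaging
from scipy.spatial.transform import Rotation as Ro
def ray(cam,xy,st=None):
    c=imaging.get_calibration(cam);K=np.array(c["K"]);p=[xy[0]*640,xy[1]*480]
    d=np.array([(p[0]-K[0,2])/K[0,0],(p[1]-K[1,2])/K[1,1]]);u=d.copy()
    for _ in range(20): u=d/(1+c["k1"]*(u@u))
    v=np.array([u[0],u[1],1.])
    if "hand_eye" in c:
        H=np.array(c["hand_eye"]);R=Ro.from_euler('xyz',st["tool_rot"],degrees=True).as_matrix()
        return R@H[:3,3]+np.array(st["eef_pos"]),R@H[:3,:3]@v
    R=np.array(c["R"]);return -R.T@np.array(c["t"]),R.T@v
def pt(cam,xy,depth,st=None):
    o,v=ray(cam,xy,st);return o+v*depth
def tri(a,b):
    (o,v),(p,w)=a,b
    s=np.linalg.lstsq(np.c_[v,-w],p-o,rcond=None)[0];A=o+s[0]*v;B=p+s[1]*w
    return (A+B)/2,np.linalg.norm(A-B)
def dep(D,xy):
    x,y=int(xy[0]*640),int(xy[1]*480);w=D[max(0,y-2):y+3,max(0,x-2):x+3];w=w[w>0];return np.median(w) if len(w) else 0
E
python3 - <<'E'
from h import *
np.set_printoptions(precision=4,suppress=True)
s=arm.state();print(s)
R={}
for c in["scene","top"]:
    im,D=imaging.camera(c);cv2.imwrite(f"pics/{c}0.png",im[:,:,::-1])
    for l in["stand","hinge","grip","tin","tin_grip","capsule0","mug","jar","phone"]:
        for r in imaging.tip_of(c,l)[:5]:
            o,v=ray(c,r["xy"])
            print(c,l,round(r["conf"],2),np.array(r["xy"]),"depthpt",pt(c,r["xy"],dep(D,r["xy"])))
            R.setdefault((c,l),(o,v))
for l in["stand","hinge","grip","tin","tin_grip","capsule0","mug","jar","phone"]:
    if ("scene",l) in R and ("top",l) in R: print(l,*tri(R["scene",l],R["top",l]))
E
```

```text
{'clock': 0.0, 'joints': array([-87.6864,  17.9592,  85.8533,  -0.0013,  76.2623, -12.8009]), 'qd': array([ 0.0652, -0.1132,  0.0438,  0.0506,  0.0065, -0.0412]), 'joint_efforts': array([ -0.0015, -41.227 , -25.9744,  -0.0003,   0.0041,  -0.    ]), 'eef_pos': array([ 0.1369, -0.5066,  0.2307]), 'tool_rot': array([-179.9269,   -0.0154,   15.1148]), 'wrist_force': array([0.3031, 0.2977, 0.1368]), 'torque': array([ 0.0306, -0.0202, -0.0192]), 'grip_force': 0.0, 'gripper_width': 1.006397701409119}
scene stand 0.95 [0.5114 0.544 ] depthpt [0.593  0.0342 0.0842]
scene hinge 0.85 [0.5108 0.44  ] depthpt [0.5748 0.0285 0.2497]
scene grip 0.79 [0.5144 0.4683] depthpt [0.6653 0.0439 0.2791]
scene tin 0.61 [0.3733 0.5292] depthpt [ 0.5156 -0.2556  0.0042]
scene tin_grip 0.81 [0.3236 0.481 ] depthpt [ 0.5057 -0.3502  0.0818]
scene capsule0 0.47 [0.5367 0.6427] depthpt [0.699  0.0927 0.0101]
scene capsule0 0.41 [0.4461 0.6135] depthpt [ 0.6788 -0.0743  0.0216]
scene capsule0 0.37 [0.5178 0.4456] depthpt [0.5795 0.041  0.2456]
scene mug 0.9 [0.4073 0.6929] depthpt [ 0.8398 -0.1068  0.0532]
scene j
[... 608 characters left out ...]
827 0.1071 0.0265]
top capsule0 0.58 [0.5175 0.569 ] depthpt [0.534  0.012  0.1911]
top capsule0 0.54 [0.5055 0.6329] depthpt [0.472  0.0285 0.1909]
top mug 0.63 [0.5969 0.3554] depthpt [ 0.7921 -0.1185  0.005 ]
top jar 0.71 [0.2517 0.4867] depthpt [0.6354 0.4202 0.0497]
top phone 0.85 [0.4267 0.3483] depthpt [0.8045 0.1559 0.0095]
hinge [0.505  0.0185 0.1951] 0.00576789524063038
grip [0.6633 0.0421 0.2773] 0.003344693239044517
tin_grip [ 0.5007 -0.3518  0.0772] 0.0015495908649554746
capsule0 [ 0.5539  0.0744 -0.1669] 0.026250087944062826
mug [ 0.7956 -0.1212 -0.0087] 0.0022289870279865375
jar [ 0.6418  0.4465 -0.0101] 0.005417222567845061
phone [ 0.8079  0.1532 -0.0024] 0.008453918631064178
```

View pics/scene0.png

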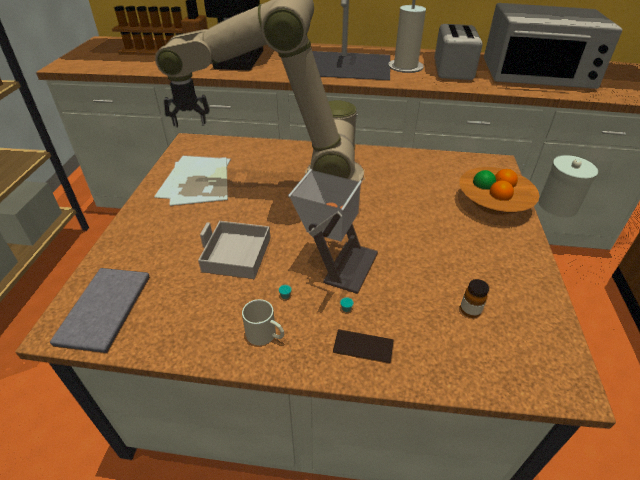

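View pics/top0.png

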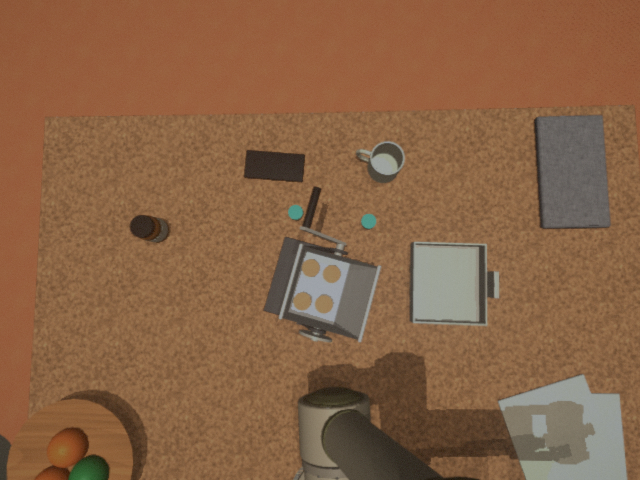

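The top view shows the bin around (325,290) with its lip to the right, along world -y. The lever sleeve is at (312,207), the tin at (450,284) with its grip plate to the right, and turquoise decoys are at (296,212) and (368,221). Next I'll fit the bin and tin poses from depth.

```bash
cat > fit.py <<'E'
from h import *
np.set_printoptions(precision=4,suppress=True)
def cloud(cam):
    im,D=imaging.camera(cam);c=imaging.get_calibration(cam);K=np.array(c["K"])
    uv=np.stack(np.meshgrid(np.arange(640),np.arange(480)),-1).reshape(-1,1,2).astype(np.float32)
    n=(uv.reshape(-1,2)-[K[0,2],K[1,2]])/[K[0,0],K[1,1]];u=n.copy()
    for _ in range(20): u=n/(1+c["k1"]*(u**2).sum(1,keepdims=True))
    P=np.c_[u,np.ones(len(u))]*D.reshape(-1,1);R=np.array(c["R"])
    return ((P-np.array(c["t"]))@R)[D.ravel()>0],im.reshape(-1,3)[D.ravel()>0]
E
python3 - <<'E'
from fit import *
for cam in["top","scene"]:
    P,C=cloud(cam)
    def box(m,n):
        q=P[m];print(cam,n,len(q),"mean",q.mean(0),"std",q.std(0),cv2.minAreaRect((q[:,:2]*1000).astype(np.float32)))
    x,y,z=P.T
    nb=(x>.35)&(x<.62)&(y>-.12)&(y<.2)
    box(nb&(z>.258)&(z<.285)&(x<.6),"rim")
    nl=(x>.6)&(x<.75)&(y>-.05)&(y<.15)&(z>.255)&(z<.3)
    box(nl,"lever")
    q=P[nl&(C.max(1)<60)]; d=np.linalg.svd((q-q.mean(0))[:,:3])[2][0] if len(q) else 0; print("sleeve",len(q),q.mean(0),q.max(0),q.min(0),d,np.degrees(np.arctan2(d[1],d[0])))
    nt=(x>.35)&(x<.68)&(y>-.45)&(y<-.12)
    box(nt&(z>.042)&(z<.058),"tinrim"); box(nt&(z>.085)&(z<.105),"tingrip")
    table=(z<.008)&(x>.4)&(x<.7)&(y<-.4)&(y>-.6);print("table z",np.median(z[table]))
    box((x>.35)&(x<.7)&(y>.02)&(y<.3)&(z>.008)&(z<.017),"base")
E
```

```text
top rim 1266 mean [0.4932 0.0047 0.2697] std [0.052  0.0633 0.0046] ((498.7996520996094, 15.445701599121094), (158.99012756347656, 145.8533935546875), 73.76726531982422)
top lever 434 mean [0.6492 0.0485 0.2785] std [0.026  0.0085 0.0054] ((651.3218383789062, 39.219139099121094), (39.552364349365234, 85.87684631347656), 71.15526580810547)
sleeve 247 [0.6591 0.0465 0.2806] [0.6947 0.0634 0.2857] [0.6214 0.0308 0.275 ] [-0.9578  0.2873 -0.0117] 163.3034708919507
top tinrim 725 mean [ 0.5074 -0.2703  0.049 ] std [0.07   0.0716 0.0029] ((510.9378967285156, -264.4840087890625), (173.73312377929688, 189.5440673828125), 87.60897827148438)
top tingrip 171 mean [ 0.5075 -0.3533  0.0938] std [0.0172 0.0036 0.0028] ((507.2305908203125, -353.8960266113281), (12.611613273620605, 58.04458999633789), 88.21143341064453)
table z -0.00026453043477886874
top base 1267 mean [0.5353 0.1327 0.012 ] std [0.0534 0.0226 0.0019] ((526.516357421875, 111.66694641113281), (92.2440185546875, 190.1046905517578), 72.75860595703125)
scene rim 752 mean [0.5014 0.0092 0.2666] std [0.058  0.0574 0.0049] ((499.146118164
[... 229 characters left out ...]
1923828), 86.79108428955078)
sleeve 157 [0.6652 0.0479 0.2788] [0.6994 0.0646 0.2844] [0.6235 0.0322 0.2665] [ 0.9565 -0.2899 -0.0334] -16.861124186085213
scene tinrim 507 mean [ 0.5191 -0.2716  0.0481] std [0.0769 0.0659 0.0033] ((511.4058837890625, -269.2744140625), (183.05035400390625, 198.0229949951172), 87.5776138305664)
scene tingrip 73 mean [ 0.5093 -0.3545  0.0933] std [0.0182 0.0042 0.0031] ((507.1455078125, -354.8006591796875), (15.33277416229248, 60.257694244384766), 89.87047576904297)
table z -0.0001289536357305314
scene base 1182 mean [0.5361 0.111  0.0116] std [0.0543 0.0311 0.0018] ((559.6478271484375, 92.3408203125), (110.91127014160156, 266.3651428222656), 74.23524475097656)
```

Call:
drive_tool(
  rows=[
    [0,0,0,0,0,0.865,1],
    [0,0,0,0,0,0.865,1],
    [0,0,0,0,0,0.865,1],
    [0,0,0,0,0,0.865,1],
    [0.758,-0.348,0.167,0,0,0,1],
    [0.758,-0.348,0.167,0,0,0,1],
    [0.758,-0.348,0.167,0,0,0,1],
    [0.758,-0.348,0.167,0,0,0,1],
    [0.758,-0.348,0.167,0,0,0,1],
    [0.758,-0.348,0.167,0,0,0,1],
    [0.758,-0.348,0.167,0,0,0,1],
    [0.758,-0.348,0.167,0,0,0,1],
    [0.758,-0.348,0.167,0,0,0,1],
    [0.758,-0.348,0.167,0,0,0,1],
    [0.758,-0.348,0.167,0,0,0,1],
    [0.758,-0.348,0.167,0,0,0,1],
    [0,0,0,0,0,0,1],
    [0,0,0,0,0,0,1],
  ],
)

```text
clock: 2.6
eef_pos: [0.5076, -0.3528, 0.1503]
tool_rot: [-180.0, 0.1, -2.0]
wrist_force: [-0.7, -0.3, -0.0]
gripper_width: 1.001
grip_force: 0.0
```

Run:
```python
from h import *
np.set_printoptions(precision=4,suppress=True)
s=arm.state();print(s["clock"],s["eef_pos"],s["tool_rot"])
im,D=imaging.camera("wrist");cv2.imwrite("pics/w1.png",im[:,:,::-1])
for r in imaging.tip_of("wrist","tin_grip")[:3]:
    o,v=ray("wrist",r["xy"],s);print(r,"at z.078:",o+v*(.078-o[2])/v[2],"depth",pt("wrist",r["xy"],dep(D,r["xy"]),s))
```

```text
2.6 [ 0.5076 -0.3528  0.1503] [-179.9601    0.0534   -2.0462]
{'xy': [0.5084, 0.5344], 'conf': 0.96} at z.078: [ 0.5059 -0.3557  0.078 ] depth [ 0.512  -0.3557  0.0952]
```

View pics/w1.png

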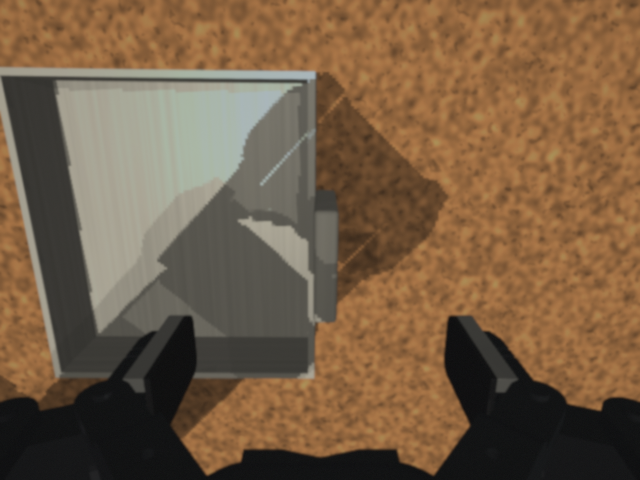

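The grip plate at (326,256) lies midway between the fingers and square to them. I'll go down and pinch it.

Call:
drive_tool(
  rows=[
    [0,0.06,0.285,0,0,0,1],
    [0,0,0.285,0,0,0,1],
    [0,0,0.285,0,0,0,1],
    [0,0,0.285,0,0,0,1],
    [0,0,0.285,0,0,0,1],
    [0,0,0.285,0,0,0,1],
    [0,0,0.285,0,0,0,1],
    [0,0,0.285,0,0,0,1],
    [0,0,0,0,0,0,0],
    [0,0,0,0,0,0,0],
    [0,0,0,0,0,0,0],
    [0,0,0,0,0,0,0],
    [0,0,0,0,0,0,0],
    [0,0,0,0,0,0,0],
    [0,0,0,0,0,0,0],
    [0,0,0,0,0,0,0],
    [0,0,0,0,0,0,0],
    [0,0,0,0,0,0,0],
  ],
)

```text
clock: 4.2
eef_pos: [0.507, -0.3561, 0.0606]
tool_rot: [180.0, -0.0, -2.2]
wrist_force: [-1.1, 4.3, 5.5]
gripper_width: 0.132
grip_force: 59.9
```

Call:
drive_tool(
  rows=[
    [0,0,0,0,0,0.355,0],
    [0,0,0,0,0,0.355,0],
    [0,0,0,0,0,0.355,0],
    [0,0,0,0,0,0.355,0],
    [0,0,0,0,0,0.355,0],
    [0,0,0,0,0,0.355,0],
    [0,0,0,0,0,0.355,0],
    [0,0,0,0,0,0.355,0],
    [-0.176,-0.2,0,0,0,0,0],
    [-0.176,-0.2,0,0,0,0,0],
    [-0.176,-0.2,0,0,0,0,0],
    [-0.176,-0.2,0,0,0,0,0],
    [-0.176,-0.2,0,0,0,0,0],
    [-0.176,-0.2,0,0,0,0,0],
    [-0.176,-0.2,0,0,0,0,0],
    [-0.176,-0.2,0,0,0,0,0],
    [-0.176,-0.2,0,0,0,0,0],
    [-0.176,-0.2,0,0,0,0,0],
    [0,0,0,0,0,0,0],
  ],
)

```text
clock: 5.78
eef_pos: [0.4615, -0.2589, 0.0606]
tool_rot: [180.0, -0.0, -16.4]
wrist_force: [-4.3, 3.3, 8.6]
gripper_width: 0.126
grip_force: 60.4
```

Call:
drive_tool(
  rows=[
    [-0.104,-0.245,0,0,0,0,0],
    [-0.104,-0.245,0,0,0,0,0],
    [-0.104,-0.245,0,0,0,0,0],
    [-0.104,-0.245,0,0,0,0,0],
    [-0.104,-0.245,0,0,0,0,0],
    [-0.104,-0.245,0,0,0,0,0],
    [-0.104,-0.245,0,0,0,0,0],
    [-0.104,-0.245,0,0,0,0,0],
    [-0.104,-0.245,0,0,0,0,0],
    [-0.104,-0.245,0,0,0,0,0],
    [0,0,0,0,0,0,0],
    [0,0,0,0,0,0,0],
    [0,0,0,0,0,0,0.6],
    [0,0,0,0,0,0,0.6],
    [0,0,0,0,0,0,0.6],
    [0,0,0,0,0,0,0.6],
    [0,0,0,0,0,0,0.6],
    [0,0,0,0,0,0,0.6],
  ],
)

```text
clock: 7.28
eef_pos: [0.4494, -0.1538, 0.0598]
tool_rot: [-180.0, 0.0, -16.4]
wrist_force: [0.3, -0.1, 0.5]
gripper_width: 0.6
grip_force: 0.0
```

Run:
```python
from fit import *
print(arm.state()["eef_pos"])
for cam in["top","scene"]:
    im,D=imaging.camera(cam);cv2.imwrite(f"pics/{cam}1.png",im[:,:,::-1])
    for l in ["tin","tin_grip","grip","hinge"]:
        for r in imaging.tip_of(cam,l)[:2]: print(cam,l,r["conf"],pt(cam,r["xy"],dep(D,r["xy"])))
P,C=cloud("scene");x,y,z=P.T
q=P[(x>.3)&(x<.62)&(y>-.2)&(y<.06)&(z>.044)&(z<.056)];h=np.array([.5004,.0204]);X=np.array([-.2823,-.9593]);Y=np.array([.9593,-.2823])
a=(q[:,:2]-h)@np.c_[X,Y];print(len(a),np.percentile(a,[1,5,50,95,99],axis=0))
```

```text
[ 0.4494 -0.1538  0.0598]
top tin 0.98 [ 0.4862 -0.046   0.244 ]
top tin 0.72 [0.6365 0.4184 0.0621]
top grip 0.92 [0.6639 0.0457 0.2813]
top hinge 0.94 [0.501  0.0182 0.1642]
scene tin 0.62 [ 0.4829 -0.066   0.002 ]
scene tin_grip 0.83 [ 0.4511 -0.1459  0.0815]
scene tin_grip 0.63 [ 0.4763 -0.0616  0.0036]
scene grip 0.64 [0.6608 0.0435 0.2781]
scene grip 0.3 [0.8131 0.1564 0.0074]
scene hinge 0.71 [0.5765 0.033  0.2469]
288 [[-0.0622 -0.0951]
 [-0.0509 -0.0896]
 [ 0.1029  0.0854]
 [ 0.1754  0.0969]
 [ 0.1832  0.0987]]
```

View pics/scene1.png

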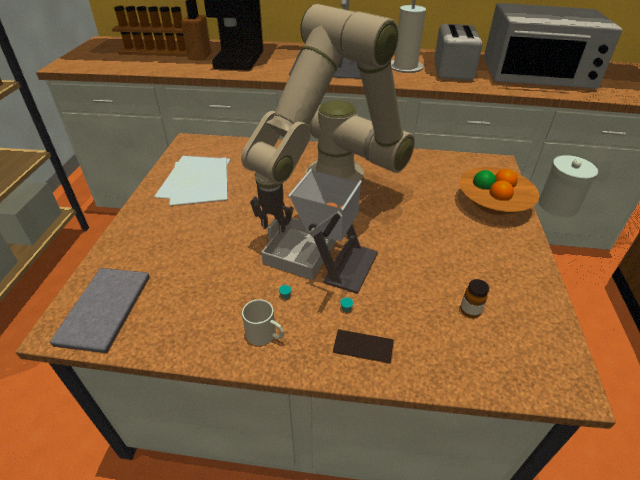

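The tin sits under the bin's front, square and at its target. I'll rise and go over to the lever.

Call:
drive_tool(
  rows=[
    [0,0,-0.4,0,0,0,0.6],
    [0,0,-0.8,0,0,0,0.8],
    [0,0,-0.95,0,0,0,1],
    [0,0,-0.95,0,0,0,1],
    [0,0,-0.95,0,0,0,1],
    [0,0,-0.95,0,0,0,1],
    [0,0,-0.95,0,0,0,1],
    [0,0,-0.95,0,0,0,1],
    [0.385,-0.63,0,0,0,0,1],
    [0.385,-0.63,0,0,0,0,1],
    [0.385,-0.63,0,0,0,0,1],
    [0.385,-0.63,0,0,0,0,1],
    [0.385,-0.63,0,0,0,0,1],
    [0.385,-0.63,0,0,0,0,1],
    [0.385,-0.63,0,0,0,0,1],
    [0.385,-0.63,0,0,0,0,1],
    [0.385,-0.63,0,0,0,0,1],
    [0.385,-0.63,0,0,0,0,1],
    [0,0,0,0,0,0,1],
    [0,0,0,0,0,0,1],
  ],
)

```text
clock: 9.5
eef_pos: [0.6688, 0.0453, 0.3344]
tool_rot: [180.0, 0.1, -16.3]
wrist_force: [-0.8, -0.2, 0.1]
gripper_width: 1.001
grip_force: 0.0
```

Run:
```python
from h import *
np.set_printoptions(precision=4,suppress=True)
s=arm.state();print(s["clock"],s["eef_pos"],s["tool_rot"],s["joints"])
im,D=imaging.camera("wrist");cv2.imwrite("pics/w2.png",im[:,:,::-1])
for r in imaging.tip_of("wrist","grip")[:3]:
    o,v=ray("wrist",r["xy"],s);print(r,"at z.274:",o+v*(.274-o[2])/v[2],"depth",pt("wrist",r["xy"],dep(D,r["xy"]),s))
```

```text
9.5 [0.6688 0.0453 0.3344] [179.9772   0.1079 -16.2956] [ -6.1115  36.8137  42.2619  -0.0034 101.0346 100.1833]
{'xy': [0.4987, 0.579], 'conf': 0.62} at z.274: [0.6601 0.0481 0.274 ] depth [0.6636 0.0471 0.2826]
{'xy': [0.6233, 0.8721], 'conf': 0.62} at z.274: [0.5639 0.0286 0.274 ] depth [0.4841 0.0308 0.1826]
```

View pics/w2.png

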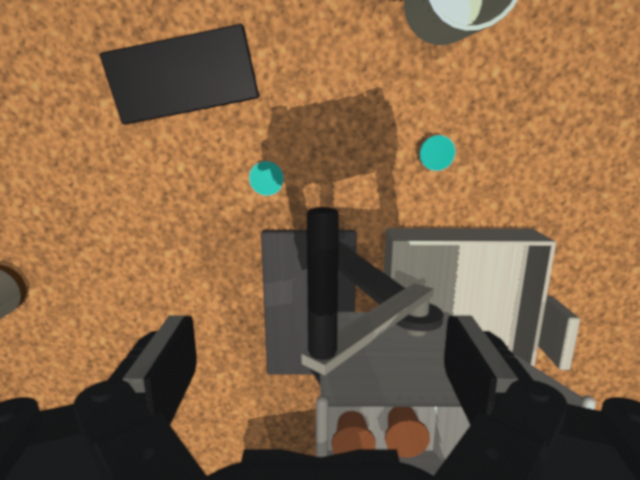

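The sleeve, centred at (322,280), is midway between the fingers and parallel to the pads. I'll descend and pinch.

Call:
drive_tool(
  rows=[
    [0,0,0.247,0,0,0,1],
    [0,0,0.247,0,0,0,1],
    [0,0,0.247,0,0,0,1],
    [0,0,0.247,0,0,0,1],
    [0,0,0.247,0,0,0,1],
    [0,0,0.247,0,0,0,1],
    [0,0,0.247,0,0,0,1],
    [0,0,0.247,0,0,0,1],
    [0,0,0,0,0,0,0],
    [0,0,0,0,0,0,0],
    [0,0,0,0,0,0,0],
    [0,0,0,0,0,0,0],
    [0,0,0,0,0,0,0],
    [0,0,0,0,0,0,0],
    [0,0,0,0,0,0,0],
    [0,0,0,0,0,0,0],
    [0,0,0,0,0,0,0],
    [0,0,0,0,0,0,0],
  ],
)

```text
clock: 11.1
eef_pos: [0.6685, 0.0444, 0.2575]
tool_rot: [-180.0, -0.1, -16.4]
wrist_force: [-1.2, -1.3, 4.1]
gripper_width: 0.166
grip_force: 58.6
```

Run:
```python
import numpy as np
p=np.radians(np.linspace(-40,74.8,41));y=110*np.sin(p);z=-110*np.cos(p)
d=np.c_[np.diff(y),np.diff(z)]/40
f=lambda d:str([[0,round(a,3),round(b,3),0,0,0,0] for a,b in d]).replace(" ","")
print(f(d[:20]));print(f(d[20:]))
```

```text
[[0,np.float64(0.108),np.float64(-0.086),0,0,0,0],[0,np.float64(0.112),np.float64(-0.08),0,0,0,0],[0,np.float64(0.116),np.float64(-0.075),0,0,0,0],[0,np.float64(0.119),np.float64(-0.069),0,0,0,0],[0,np.float64(0.123),np.float64(-0.063),0,0,0,0],[0,np.float64(0.126),np.float64(-0.056),0,0,0,0],[0,np.float64(0.128),np.float64(-0.05),0,0,0,0],[0,np.float64(0.131),np.float64(-0.044),0,0,0,0],[0,np.float64(0.133),np.float64(-0.037),0,0,0,0],[0,np.float64(0.134),np.float64(-0.03),0,0,0,0],[0,np.float64(0.136),np.float64(-0.024),0,0,0,0],[0,np.float64(0.137),np.float64(-0.017),0,0,0,0],[0,np.float64(0.137),np.float64(-0.01),0,0,0,0],[0,np.float64(0.138),np.float64(-0.003),0,0,0,0],[0,np.float64(0.138),np.float64(0.004),0,0,0,0],[0,np.float64(0.137),np.float64(0.011),0,0,0,0],[0,np.float64(0.137),np.float64(0.018),0,0,0,0],[0,np.float64(0.136),np.float64(0.024),0,0,0,0],[0,np.float64(0.134),np.float64(0.031),0,0,0,0],[0,np.float64(0.132),np.float64(0.038),0,0,0,0]]
[[0,np.float64(0.13),np.float64(0.044),0,0,0,0],[0,np.float64(0.128),np.float64(0.051),0,0,0,0],[0,np.float64(0.125),np.float64(0.057),0,0,0,0],[0,np.float64(0.122),np.float64(0.063),0,0,0,0],[0,np.float64(0.119),np.float64(0.07),0,0,0,0],[0,np.float64(0.115),np.float64(0.075),0,0,0,0],[0,np.float64(0.111),np.float64(0.081),0,0,0,0],[0,np.float64(0.107),np.float64(0.087),0,0,0,0],[0,np.float64(0.103),np.float64(0.092),0,0,0,0],[0,np.float64(0.098),np.float64(0.097),0,0,0,0],[0,np.float64(0.093),np.float64(0.102),0,0,0,0],[0,np.float64(0.088),np.float64(0.106),0,0,0,0],[0,np.float64(0.082),np.float64(0.11),0,0,0,0],[0,np.float64(0.077),np.float64(0.114),0,0,0,0],[0,np.float64(0.071),np.float64(0.118),0,0,0,0],[0,np.float64(0.065),np.float64(0.121),0,0,0,0],[0,np.float64(0.059),np.float64(0.125),0,0,0,0],[0,np.float64(0.052),np.float64(0.127),0,0,0,0],[0,np.float64(0.046),np.float64(0.13),0,0,0,0],[0,np.float64(0.039),np.float64(0.132),0,0,0,0]]
```

Call:
drive_tool(
  rows=[
    [0,0.108,-0.086,0,0,0,0],
    [0,0.112,-0.08,0,0,0,0],
    [0,0.116,-0.075,0,0,0,0],
    [0,0.119,-0.069,0,0,0,0],
    [0,0.123,-0.063,0,0,0,0],
    [0,0.126,-0.056,0,0,0,0],
    [0,0.128,-0.05,0,0,0,0],
    [0,0.131,-0.044,0,0,0,0],
    [0,0.133,-0.037,0,0,0,0],
    [0,0.134,-0.03,0,0,0,0],
    [0,0.136,-0.024,0,0,0,0],
    [0,0.137,-0.017,0,0,0,0],
    [0,0.137,-0.01,0,0,0,0],
    [0,0.138,-0.003,0,0,0,0],
    [0,0.138,0.004,0,0,0,0],
    [0,0.137,0.011,0,0,0,0],
    [0,0.137,0.018,0,0,0,0],
    [0,0.136,0.024,0,0,0,0],
    [0,0.134,0.031,0,0,0,0],
    [0,0.132,0.038,0,0,0,0],
  ],
)

```text
clock: 12.77
eef_pos: [0.6395, -0.0549, 0.278]
tool_rot: [-179.9, -0.1, -16.4]
wrist_force: [4.4, 4.0, 6.2]
gripper_width: 0.164
grip_force: 63.7
```

Call:
drive_tool(
  rows=[
    [0,0.13,0.044,0,0,0,0],
    [0,0.128,0.051,0,0,0,0],
    [0,0.125,0.057,0,0,0,0],
    [0,0.122,0.063,0,0,0,0],
    [0,0.119,0.07,0,0,0,0],
    [0,0.115,0.075,0,0,0,0],
    [0,0.111,0.081,0,0,0,0],
    [0,0.107,0.087,0,0,0,0],
    [0,0.103,0.092,0,0,0,0],
    [0,0.098,0.097,0,0,0,0],
    [0,0.093,0.102,0,0,0,0],
    [0,0.088,0.106,0,0,0,0],
    [0,0.082,0.11,0,0,0,0],
    [0,0.077,0.114,0,0,0,0],
    [0,0.071,0.118,0,0,0,0],
    [0,0.065,0.121,0,0,0,0],
    [0,0.059,0.125,0,0,0,0],
    [0,0.052,0.127,0,0,0,0],
    [0,0.046,0.13,0,0,0,0],
    [0,0.039,0.132,0,0,0,0],
  ],
)

```text
clock: 14.43
eef_pos: [0.6183, -0.1251, 0.201]
tool_rot: [-180.0, 0.0, -16.4]
wrist_force: [3.0, 6.0, 14.9]
gripper_width: 0.161
grip_force: 67.2
```

Call:
drive_tool(
  rows=[
    [0,0,0.03,0,0,0,0],
    [0,0,0,0,0,0,0],
    [0,0,0,0,0,0,0],
    [0,0,0,0,0,0,0],
    [0,0,0,0,0,0,0],
    [0,0,0,0,0,0,0],
    [0,0,0,0,0,0,0],
    [0,0,0,0,0,0,0],
    [0,0,0,0,0,0,0],
    [0,0,0,0,0,0,0],
  ],
)

```text
clock: 15.27
eef_pos: [0.6184, -0.1251, 0.2011]
tool_rot: [180.0, -0.0, -16.4]
wrist_force: [0.5, 3.8, 8.9]
gripper_width: 0.162
grip_force: 65.8
```

Run:
```python
from h import *
s=arm.state();print(s["clock"],s["eef_pos"],s["wrist_force"])
a=imaging.camera("top")[0][190:390,220:500];b=imaging.camera("scene")[0][150:350,180:460]
cv2.imwrite("pics/t2.png",cv2.resize(np.vstack([a,b])[:,:,::-1],None,fx=1.4,fy=1.4,interpolation=3))
```

```text
15.2667 [ 0.61838333 -0.12511226  0.20111095] [0.50607798 3.77327252 8.93157941]
```

View pics/t2.png

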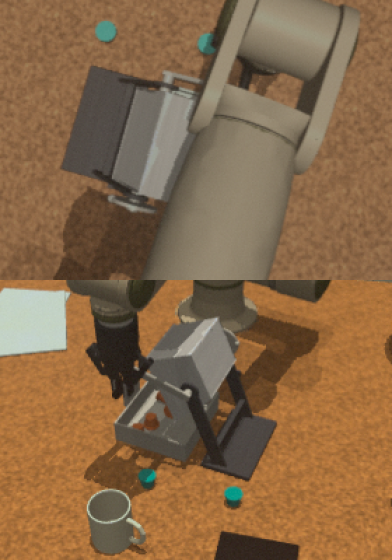

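The bin is fully tipped and copper capsules show in the tin (150,420). Now I'll ease it back along the same arc, still gripping.

Call:
drive_tool(
  rows=[
    [0,0,-0.03,0,0,0,0],
    [0,-0.039,-0.132,0,0,0,0],
    [0,-0.046,-0.13,0,0,0,0],
    [0,-0.052,-0.127,0,0,0,0],
    [0,-0.059,-0.125,0,0,0,0],
    [0,-0.065,-0.121,0,0,0,0],
    [0,-0.071,-0.118,0,0,0,0],
    [0,-0.077,-0.114,0,0,0,0],
    [0,-0.082,-0.11,0,0,0,0],
    [0,-0.088,-0.106,0,0,0,0],
    [0,-0.093,-0.102,0,0,0,0],
    [0,-0.098,-0.097,0,0,0,0],
    [0,-0.103,-0.092,0,0,0,0],
    [0,-0.107,-0.087,0,0,0,0],
    [0,-0.111,-0.081,0,0,0,0],
    [0,-0.115,-0.075,0,0,0,0],
    [0,-0.119,-0.07,0,0,0,0],
    [0,-0.122,-0.063,0,0,0,0],
    [0,-0.125,-0.057,0,0,0,0],
    [0,-0.128,-0.051,0,0,0,0],
  ],
)

```text
clock: 17.03
eef_pos: [0.6369, -0.0625, 0.2803]
tool_rot: [179.7, -0.2, -16.5]
wrist_force: [-12.6, -10.6, 20.6]
gripper_width: 0.166
grip_force: 58.4
```

Call:
drive_tool(
  rows=[
    [0,-0.13,-0.044,0,0,0,0],
    [0,-0.132,-0.038,0,0,0,0],
    [0,-0.134,-0.031,0,0,0,0],
    [0,-0.136,-0.024,0,0,0,0],
    [0,-0.137,-0.018,0,0,0,0],
    [0,-0.137,-0.011,0,0,0,0],
    [0,-0.138,-0.004,0,0,0,0],
    [0,-0.138,0.003,0,0,0,0],
    [0,-0.137,0.01,0,0,0,0],
    [0,-0.137,0.017,0,0,0,0],
    [0,-0.136,0.024,0,0,0,0],
    [0,-0.134,0.03,0,0,0,0],
    [0,-0.133,0.037,0,0,0,0],
    [0,-0.131,0.044,0,0,0,0],
    [0,-0.128,0.05,0,0,0,0],
    [0,-0.126,0.056,0,0,0,0],
    [0,-0.123,0.063,0,0,0,0],
    [0,-0.119,0.069,0,0,0,0],
    [0,-0.116,0.075,0,0,0,0],
    [0,-0.112,0.08,0,0,0,0],
  ],
)

```text
clock: 18.7
eef_pos: [0.6673, 0.0407, 0.261]
tool_rot: [-180.0, -0.1, -16.4]
wrist_force: [0.1, -1.6, 4.2]
gripper_width: 0.163
grip_force: 65.9
```

Call:
drive_tool(
  rows=[
    [0,-0.054,0.043,0,0,0,0],
    [0,-0.054,0.043,0,0,0,0],
    [0,-0.03,0.025,0,0,0,0],
    [0,-0.02,0.015,0,0,0,0],
    [0,0,0,0,0,0,0],
    [0,0,0,0,0,0,0],
    [0,0,0,0,0,0,0],
    [0,0,0,0,0,0,0],
  ],
)

```text
clock: 19.37
eef_pos: [0.6685, 0.0444, 0.2577]
tool_rot: [179.8, -0.1, -16.5]
wrist_force: [-8.5, -9.7, 13.8]
gripper_width: 0.16
grip_force: 66.9
```

Back at the start pose, pressed on the rear stop. I'll release and rise.

Call:
drive_tool(
  rows=[
    [0,0,0,0,0,0,0.3],
    [0,0,0,0,0,0,0.5],
    [0,0,0,0,0,0,0.7],
    [0,0,0,0,0,0,0.7],
    [0,0,0,0,0,0,0.7],
    [0,0,0,0,0,0,0.7],
    [0,0,-0.2,0,0,0,0.7],
    [0,0,-0.4,0,0,0,0.7],
    [0,0,-0.6,0,0,0,0.7],
    [0,0,-0.6,0,0,0,0.7],
    [0,0,-0.6,0,0,0,0.7],
    [0,0,0,0,0,0,0.7],
    [0,0,0,0,0,0,0.7],
  ],
)

```text
clock: 20.45
eef_pos: [0.6691, 0.0465, 0.3528]
tool_rot: [-180.0, -0.2, -16.4]
wrist_force: [0.8, -0.2, -1.0]
gripper_width: 0.697
grip_force: 0.0
```

Run:
```python
from fit import *
s=arm.state();print(s["clock"],s["eef_pos"])
a=imaging.camera("top")[0][190:390,220:500];b=imaging.camera("scene")[0][150:350,180:460]
cv2.imwrite("pics/t3.png",cv2.resize(np.vstack([a,b])[:,:,::-1],None,fx=1.5,fy=1.5,interpolation=3))
im,D=imaging.camera("wrist");cv2.imwrite("pics/w3.png",im[:,:,::-1])
for c in["scene","wrist"]:
  for r in imaging.tip_of(c,"capsule0")[:6]: print(c,r)
for r in imaging.tip_of("wrist","grip")[:2]: print(r,pt("wrist",r["xy"],dep(D,r["xy"]),s))
P,C=cloud("scene");x,y,z=P.T;nb=(x>.35)&(x<.62)&(y>-.12)&(y<.2)&(z>.258)&(z<.285)&(x<.6)
print(cv2.minAreaRect((P[nb][:,:2]*1000).astype(np.float32)))
```

```text
20.45 [0.6691 0.0465 0.3528]
scene {'xy': [0.4492, 0.5158], 'conf': 0.69}
scene {'xy': [0.5164, 0.534], 'conf': 0.63}
scene {'xy': [0.4653, 0.4908], 'conf': 0.61}
scene {'xy': [0.5408, 0.6388], 'conf': 0.57}
scene {'xy': [0.4345, 0.5281], 'conf': 0.56}
scene {'xy': [0.4448, 0.6077], 'conf': 0.44}
wrist {'xy': [0.6689, 0.3108], 'conf': 0.9}
wrist {'xy': [0.775, 0.5298], 'conf': 0.83}
wrist {'xy': [0.4252, 0.3519], 'conf': 0.76}
wrist {'xy': [0.765, 0.5979], 'conf': 0.57}
wrist {'xy': [0.2961, 0.1583], 'conf': 0.3}
{'xy': [0.5069, 0.5508], 'conf': 0.91} [0.6644 0.0453 0.285 ]
((500.39892578125, 14.8988037109375), (159.34500122070312, 144.95272827148438), 74.17822265625)
```

View pics/t3.png

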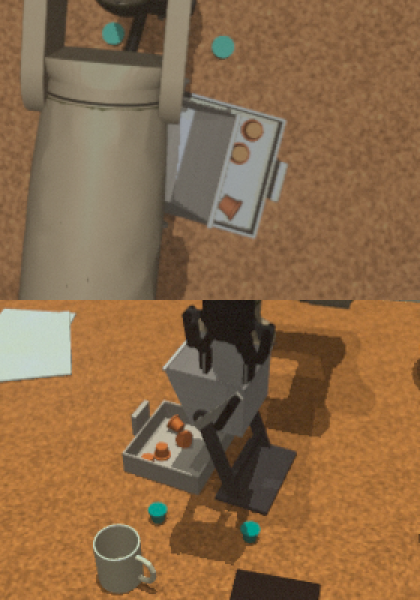

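View pics/w3.png

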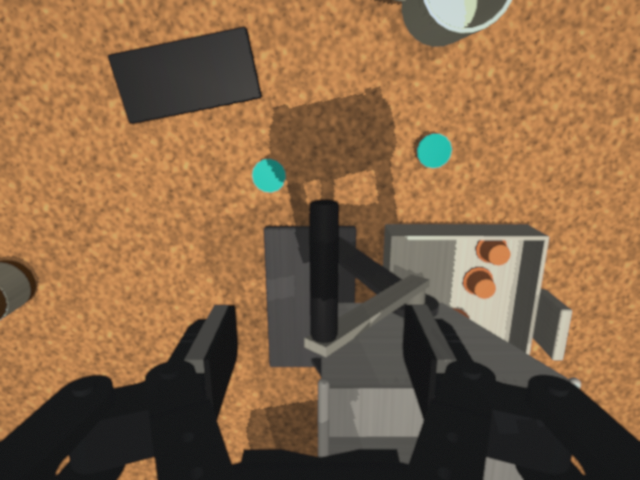

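The bin is upright: its rim fit and lever position match the start. In the scene crop four capsules lie in the tin at (176,424), (183,439), (162,450) and (148,458), and the part of the bin in view is empty. The gripper is clear, so I'll hand in.

```bash
python3 -c "
from station import arm
print(arm.hand_in())"
```

```text
the job is handed in; nothing more can be done
None
```

I handed the job in at about 21 s: the bin was fully tipped and eased back upright into its click, the tin stands flat with all four capsules in it, and the mug, jar and phone were not touched; the judging result was not shown.

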